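Close a denture flask over its guide pins and check its corner with a square

TASK

Lift the brass flask top off the grey pad by its handle and lower it, kept level and not dropped, over the two guide pins of the lower flask until it is fully home, then let go. Then take the square by its orange grip and hold its inside corner pressed up against the flask's red-marked corner, both legs flat on the two faces across the seam without gaps, for about a second. Finally stand the square back upright on the middle of the blue pad and let go, leaving the flask shut and the cast, jar and brush where they are.

Things in the scene. Friction and masses are not known exactly. Their poses are not given: they have to be found in the camera images.
- flask: lower half of the denture flask, fixed to the bench: brass block 80 (its x) x 120 (its y) x 36 mm high, a pink arch with teeth in its middle below the rim. Origin: centre of its underside, on the bench; z up. Two upright steel guide pins, 10 mm thick, stand at x = 0, y = -48 and +48 mm on its upper face; they rise 34 mm above it and the last 10 mm taper to a 3 mm tip. It turns up to 0.35 rad either way about z
- flask_seat (a point): centre of the flask's upper face, 36 mm above the bench, axes as the flask's: the centre of the top's underside comes here when home
- flask_corner (a point): point on the vertical edge at the red-marked corner of the flask (the corner at its x = -40, y = -60 mm, the near right one seen from the robot), 25 mm above the bench; axes as the flask's. The two faces to be checked run from it along the flask's +x and along its +y
- top: upper half of the flask, loose, about 0.5 kg: brass plate 80 (its x) x 120 (its y) x 22 mm with two 11.5 mm through holes at x = 0, y = -48 and +48 mm, and a black bridge handle on top. It fits either way round. It starts flat on the grey pad. Origin: centre of its underside, z up
- top_under (a point): centre of the underside of the flask top (same frame as top)
- top_handle (a point): centre of the top's black handle bar, 47 mm above the underside; the bar is 16 mm wide (top's x), 56 mm long (top's y) and 22 mm high (36 to 58 mm above the underside), joined to the plate by two short legs; 14 mm of free space below it
- square: loose try square, about 0.42 kg, standing upright on the blue pad: aluminium L of two legs 6 mm thick and 50 mm high. Origin: the inside corner at the underside. The inside faces run 55 mm along its +x and 55 mm along its +y; the legs lie outside them (at y from -6 to 0 and x from -6 to 0 mm). When held to the red corner its x and y axes point as the flask's do. It starts turned up to 0.7 rad from the world axes
- square_corner (a point): inside corner of the square, 25 mm above its underside, axes as the square's; at the check it lies on the flask's vertical edge at flask_corner, at that height or up to about 20 mm higher, so that the legs span the seam between the halves
- square_grip (a point): grasp point in the orange grip, at the square's x = -18, y = -18 mm, 40 mm above its underside. The grip is an upright weighted tab 16 mm thick, 44 mm long along the outward diagonal (square's x = y line, 8 to 52 mm out from the inside corner), and 62 mm high; its 16 mm thickness lies along the square's (1, -1) direction, and the square balances near this point
- square_mid (a point): middle of the square, at its x = +6, y = +6 mm, 25 mm above its underside
- blue_pad: blue pad for the square, fixed, 130 x 130 x 4 mm, left or right of the flask. Origin: centre of its underside, on the bench
- grey_pad: dark grey pad where the flask top starts, fixed, 130 x 130 x 4 mm, on the other side. Origin: centre of its underside, on the bench
- cast: bystander: small plaster dental cast, about 50 x 60 x 32 mm, beyond the flask to the right
- jar: bystander: amber jar, 48 mm across and 60 mm high, beyond the flask to the left
- brush: bystander: brush 170 mm long lying between robot and flask, 0.36 to 0.39 m ahead of the robot

How it is judged:
By the outcome, as a careful person would: the job done as asked, in the order asked, and still so for the second after the job is handed in, with the robot touching nothing.
It also fails if it takes over 72 s, if anything falls off the work surface, if the arm or the gripper's body presses on something with over 40 N, if the wrist force passes 120 N, or if a joint passes its speed limit or range.

ROBOT

A 7-joint arm with a two-finger parallel gripper is mounted at the origin on the work surface. World frame = base frame: x ahead of the robot, y to its left, z up, the work surface at z = 0. Lengths are in mm, angles in rad, forces in N, time in s.
With the tool pointing down it reaches from about 425 to 950 mm from the base axis. Payload 4.7 kg.
Tool frame: the origin (TCP) lies at the very end of the fingers, on their centre line; the grasp point (between the pads) lies 19 mm behind it (r.tcp_to_grasp is the distance from the TCP to the grasp point, in mm); x points along the fingers, z is the direction in which the jaws open and shut, and the axes are right-handed (so a half turn about x gives the same grasp; the last joint's range is limited). The gripper opens to 87 mm and grips with 3 to 60 N. Pads are 19 mm wide; open, the fingers measure 117 mm over their backs; the gripper's body (75 mm by 190 mm) begins 51 mm behind the grasp point.
Start: joints at [-1.239, 0.469, -0.049, 1.532, 0.024, 1.141, -0.082], TCP at [238.251, 631.574, 222.573] pointing down, gripper open.
Joint ranges: [-2.59, 2.59], [-0.33, 1.99], [-1.39, 1.29], [0.1, 2.45], [-1.04, 4.18], [0.21, 1.99], [-2.66, 2.66]. Speed limits (rad/s): [2.57, 2.57, 3.14, 3.14, 3.14, 3.14, 3.14].

INTERFACE

Orientations are given as a 3x3 rotation matrix whose columns are the frame's x, y, z axes.
In Python, from rig import r gives the robot as it stands. The module is installed in compiled form; this text tells all that it offers.
- The arm moves only by the tool carry_out, never from a script. Its argument "deltas" is a list of rows, each a list of 5 numbers: the shift along the tool's x, y, z in m, then the turn about the tool's x in rad, then the gripper command: -1 is shut, 1 is fully open, values between are in proportion. In form: [[x, y, z, twist, fingers], ...]. A call has 1 to 8 rows; each row is the pose to reach, as a shift and turn from the pose commanded when the call began, along the tool's axes at that moment; what a row does not reach only later rows make up. A row lasts 1/10 s, in which the tool goes at most 50 mm and 8.59 degrees, less where a joint would pass 70% of its speed; a pose out of reach is approached as far as the arm can. A call with a gripper value outside its range is refused whole. The fingers move at their own pace and stop on an object; "newtons" is the grip in N (left out, the last holds). Time passes only in rows, so rows that repeat a pose let the fingers close. It gives the time, the measured TCP pose, the force and the opening at its end, in the units of the state.
- r.read_state(): the state, without advancing time (a new reading comes with each control period).
- r.camera(name): name is "scene" or "top" or "wrist"; returns the picture (420x560x3 uint8, red, green, blue); there is no depth.
- r.camera_info(name): a dict with "fx", "fy", "cx", "cy" (pixels), "cam_to_world" (4x4, takes a point from camera to world coordinates); the wrist camera has in their place "T_tool_cam" (4x4, takes a point from camera to tool coordinates, whose origin is the TCP and whose axes are the tool frame's). Camera axes: x right, y down, z forward; pixel columns grow to the right and rows downward; lengths in mm; the calibration is good to about 2 mm. A picture is of the moment at which its call begins: read the wrist's pose just before it. camera_info takes no time and is no camera call.
- r.job_done(): hands the job in, once; it reports no verdict.
The state is a dict: "clock": time; "q": joint angles; "joint_velocities": joint speeds; "joint_efforts": joint torques, N m; "ee_pos": TCP position; "ee_rot": TCP orientation; "contact_force": force on the tool from outside, world axes, zero at the start; "ft_torque": the same for the moment, N m; "grip_width": finger opening in mm.
Only numpy, scipy, OpenCV 4.12 (cv2) and the standard library are available. Lean on these libraries where they do the work, as an engineer would, in place of code of your own. Each camera call takes 0.05 s, during which the arm holds its last target. There are 200 camera calls.

## Working session

There is one attempt and no reset: what is moved stays moved. The work goes in short steps, Python scripts to look and compute and a tool call to move; the robot and the scene stay as the last step left them, time stands still between calls to the robot, and variables do not carry over. Pictures are saved under pics/ and viewed, about 8 in all and at most 12, crops included, and the job is handed in when it is done.

Besides the shell and the picture viewer there is one more tool, called after ">>>" as a command line: name --pt "numbers of a row" for each row, then --argument value for the rest. carry_out: Moves the arm, as the interface text tells. Its arguments: {"type":"object","properties":{"deltas":{"type":"array","items":{"type":"array","items":{"type":"number"}}},"newtons":{"type":"number"}},"required":["deltas"]}

```bash
mkdir -p pics; python3 - <<'E'
from rig import r
import cv2,numpy as np
s=r.read_state();print(s)
for n in("top","scene"):
    im=r.camera(n);cv2.imwrite(f"pics/{n}0.png",im[:,:,::-1]);print(n,r.camera_info(n))
print(r.camera_info("wrist"))
E
```

```text
{'clock': 0.0, 'q': array([-1.23892721,  0.46946301, -0.04858569,  1.53372938,  0.0241022 ,
        1.14098025, -0.08227833]), 'joint_velocities': array([ 0.00027643, -0.00198248, -0.00090017,  0.00030286,  0.00137598,
       -0.0008456 ,  0.00140294]), 'joint_efforts': array([-6.63697210e-04, -5.07979846e+01, -8.01755511e-02, -2.36156130e+01,
       -6.11549593e-02,  3.81416373e-02,  1.82315712e-04]), 'ee_pos': array([238.05094735, 630.97331101, 221.4698535 ]), 'ee_rot': array([[-6.28569392e-04, -9.35642129e-01,  3.52949587e-01],
       [-1.89261963e-03,  3.52950138e-01,  9.35640218e-01],
       [-9.99998011e-01, -7.98845161e-05, -1.99266832e-03]]), 'contact_force': array([0.68441843, 0.20060353, 0.04204372]), 'ft_torque': array([-0.02038155, -0.04378287, -0.05580296]), 'grip_width': 86.79889207382908}
top {'fx': 514.2905386333412, 'fy': 514.2905386333412, 'cx': 283.7419505392476, 'cy': 209.72676128585996, 'cam_to_world': array([[-5.23899339e-02, -9.70100265e-01,  2.36982638e-01,
         3.68105824e+02],
       [-9.98617271e-01,  5.19243837e-02, -8.21002910e-03,
         6.02941162
[... 405 characters left out ...]
32e-01,  3.48750293e-02, -6.71657954e-02,
         4.78715373e+01],
       [-1.72977766e-02, -7.58975861e-01, -6.50888953e-01,
         5.61752153e+02],
       [ 0.00000000e+00,  0.00000000e+00,  0.00000000e+00,
         1.00000000e+00]])}
{'fx': 327.25886066177935, 'fy': 327.25886066177935, 'cx': 280.29811595457693, 'cy': 211.61570410028827, 'T_tool_cam': array([[ 2.18770458e-04, -2.47765649e-01,  9.68819970e-01,
        -1.61248501e+02],
       [-2.21832221e-04, -9.68819982e-01, -2.47765602e-01,
         6.69641396e+01],
       [ 9.99999951e-01, -1.60711692e-04, -2.66911595e-04,
         5.22331921e-01],
       [ 0.00000000e+00,  0.00000000e+00,  0.00000000e+00,
         1.00000000e+00]])}
```

View pics/top0.png

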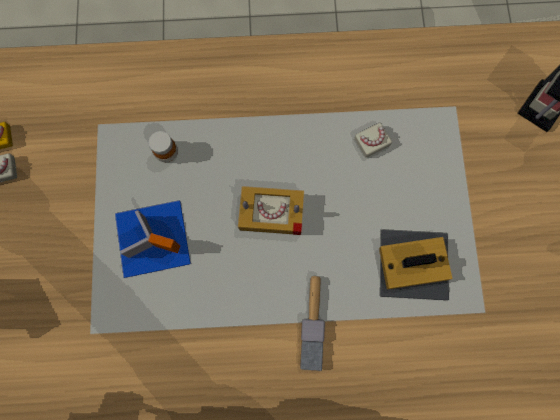

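View pics/scene0.png

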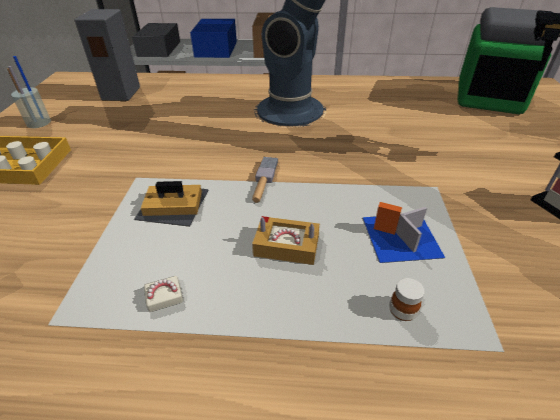

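Top view: flask at (271,211) with red corner at (297,228), flask top on the grey pad at (416,263), square on the blue pad at (150,238), orange grip at (163,242), brush at (313,320). Scene view agrees.

```bash
cat > h.py <<'E'
from rig import r
import cv2,numpy as np
np.set_printoptions(precision=4,suppress=True)
def cam(n):
    """picture + camera pose (T cam->world)"""
    i=r.camera_info(n);s=r.read_state();im=r.camera(n)
    if n=="wrist":
        T=np.eye(4);T[:3,:3]=s["ee_rot"];T[:3,3]=s["ee_pos"];T=T@i["T_tool_cam"]
    else: T=i["cam_to_world"]
    return im,(i,T)
def ray(c,uv,z):
    i,T=c;uv=np.atleast_2d(uv).astype(float)
    d=np.c_[(uv[:,0]-i["cx"])/i["fx"],(uv[:,1]-i["cy"])/i["fy"],np.ones(len(uv))]@T[:3,:3].T
    return T[:3,3]+d*((z-T[2,3])/d[:,2])[:,None]
def mask(im,lo,hi):
    h=cv2.cvtColor(im,cv2.COLOR_RGB2HSV);return cv2.inRange(h,lo,hi)
def blobs(m,amin=30,box=None):
    if box:
        k=np.zeros_like(m);x0,y0,x1,y1=box;k[y0:y1,x0:x1]=255;m=m&k
    c=[q for q in cv2.findContours(m,cv2.RETR_EXTERNAL,cv2.CHAIN_APPROX_NONE)[0] if cv2.contourArea(q)>=amin]
    return sorted(c,key=cv2.contourArea,reverse=True)
def rect(c,cont,z):
    """min-area rect of contour cast on plane z: centre, sizes, long-axis angle"""
    p=ray(c,cont.reshape(-1,2),z)[:,:2].astype(np.float32)
    (cx,cy),(w,h),a=cv2.minAreaRect(p)
    if w<h:a+=90;w,h=h,w
    return np.array([cx,cy,w,h]),np.radians((a+90)%180-90)
def yaw(s=None):
    R=(s or r.read_state())["ee_rot"];return np.arctan2(R[1,2],R[0,2])
def go(p,a=None):
    """TCP target p (world mm), finger-axis angle a -> tool-axis shift in m and twist"""
    s=r.read_state();d=s["ee_rot"].T@(np.array(p)-s["ee_pos"])/1000
    t=0 if a is None else (yaw(s)-a+np.pi/2)%np.pi-np.pi/2
    print("shift",d,"twist",t,"| tcp",s["ee_pos"],"F",s["contact_force"],"w",s["grip_width"],"t",s["clock"])
E
python3 - <<'E'
from h import *
im=cv2.imread("pics/top0.png")[:,:,::-1].copy();i=r.camera_info("top");c=(i,i["cam_to_world"])
def show(n,lo,hi,box,z):
    for b in blobs(mask(im,lo,hi),30,box)[:2]:print(n,cv2.boundingRect(b),*rect(c,b,z))
show("flask",(12,120,80),(28,255,255),(230,175,315,245),36)
show("top",(12,120,80),(28,255,255),(370,220,465,305),26)
show("handle",(0,0,0),(180,255,45),(395,245,443,275),62)
show("grip",(3,180,120),(14,255,255),(110,195,195,280),64)
show("red",(0,200,80),(3,255,255),(280,215,310,240),36)
show("blue",(105,150,60),(125,255,255),(105,195,200,285),4)
show("grey",(0,0,0),(180,255,80),(370,220,465,305),4)
E
```

```text
flask (238, 187, 66, 44) [603.1272  22.5396 119.1745  80.6025] 1.443026379808383
top (380, 237, 72, 52) [ 488.0943 -241.9976  124.2368   80.7604] -1.4759561419829959
handle (403, 254, 34, 14) [ 486.5056 -240.1262   60.931    16.7762] -1.475645134701945
grip (149, 233, 24, 15) [547.8173 225.2344  42.9467  15.1343] 1.2266164448899446
red (294, 224, 7, 8) [563.8501 -25.1252  13.4911  11.3159] -0.057142249087339676
blue (121, 201, 69, 77) [564.4196 255.746  128.1787 127.7964] 0.15404341265496077
blue (116, 210, 30, 40) [585.9019 297.8467  72.6019  51.3115] 0.16139348759222727
grey (380, 260, 69, 40) [ 457.2641 -241.5779  129.3498   68.1436] 1.4561191455174851
grey (381, 230, 67, 24) [ 532.661  -250.1104  127.7007   39.0811] 1.4433647344248777
```

```bash
python3 -c "
from h import *
go([570,20,220],-0.128)"
```

```text
shift [ 0.0024 -0.5263 -0.4545] twist 1.3379916619623033 | tcp [238.0868 631.0618 221.5943] F [-0.2207 -0.4975  0.1298] w 87.06315564759389 t 0.1
```

>>> carry_out --pt "0 -0.037 -0.032 0.1 1" --pt "0 -0.074 -0.064 0.2 1" --pt "0 -0.111 -0.096 0.3 1" --pt "0 -0.148 -0.128 0.4 1" --pt "0 -0.185 -0.16 0.5 1" --pt "0 -0.222 -0.192 0.6 1" --pt "0 -0.259 -0.224 0.7 1" --pt "0 -0.296 -0.256 0.8 1" --newtons 30

```text
clock: 0.9
ee_pos: [425.2, 285.5, 222.4]
ee_rot: [[-0.0, -0.395, 0.919], [0.0, 0.919, 0.395], [-1.0, 0.0, -0.0]]
contact_force: [-0.2, -0.8, 0.7]
grip_width: 86.9
```

```bash
python3 -c "
from h import *
go([570,20,220],-0.128)"
```

```text
shift [ 0.0024 -0.3011  0.0281] twist 0.5340551789378063 | tcp [425.2336 285.5392 222.4207] F [-0.1686 -0.7564  0.6813] w 86.8525331532782 t 0.9
```

>>> carry_out --pt "0 -0.043 0.004 0.08 1" --pt "0 -0.086 0.008 0.16 1" --pt "0 -0.129 0.012 0.24 1" --pt "0 -0.172 0.016 0.32 1" --pt "0 -0.215 0.02 0.4 1" --pt "0 -0.258 0.024 0.48 1" --pt "0.002 -0.301 0.028 0.534 1" --pt "0.002 -0.301 0.028 0.534 1"

```text
clock: 1.7
ee_pos: [572.0, 15.4, 220.4]
ee_rot: [[0.001, 0.134, 0.991], [-0.004, 0.991, -0.134], [-1.0, -0.004, 0.002]]
contact_force: [0.2, 0.6, 0.0]
grip_width: 86.6
```

```bash
python3 - <<'E'
from h import *
im,c=cam("wrist");cv2.imwrite("pics/w1.png",im[:,:,::-1]);np.save("w1T.npy",c[1])
go([488,-220,220],.095)
E
```

```text
shift [ 0.0006 -0.2478 -0.0512] twist -0.22510644481933206 | tcp [570.8839  19.084  220.1059] F [-0.4611  0.7568 -0.5972] w 87.35480264511638 t 1.75
```

View pics/w1.png

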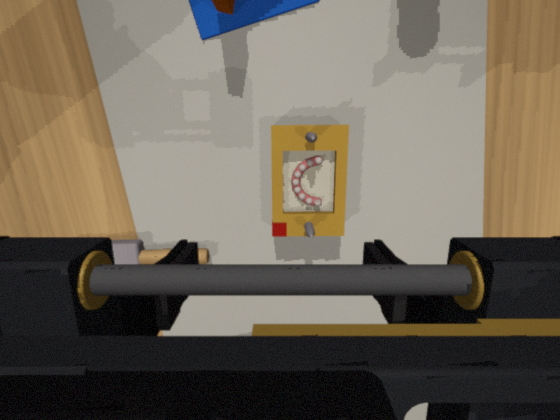

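Wrist view: flask upper face spans (272–348, 125–237), red mark at (279,229), pins at (311,137) and (309,230).

```bash
python3 - <<'E'
from h import *
im=cv2.imread("pics/w1.png")[:,:,::-1].copy();c=(r.camera_info("wrist"),np.load("w1T.npy"))
m=mask(im,(12,140,60),(30,255,255))|mask(im,(0,180,80),(3,255,255))
for b in blobs(m,500,(255,110,365,250))[:2]:print(cv2.boundingRect(b),*rect(c,b,36))
E
```

```text
(272, 125, 76, 111) [604.2599  21.8089 118.3735  78.465 ] 1.438743084669154
```

>>> carry_out --pt "0 -0.042 -0.009 -0.04 1" --pt "0 -0.084 -0.018 -0.08 1" --pt "0 -0.126 -0.027 -0.12 1" --pt "0 -0.168 -0.036 -0.16 1" --pt "0 -0.21 -0.045 -0.2 1" --pt "0 -0.248 -0.051 -0.225 1" --pt "0 -0.248 -0.051 -0.225 1" --pt "0 -0.248 -0.051 -0.225 1"

```text
clock: 2.55
ee_pos: [489.0, -216.3, 220.3]
ee_rot: [[-0.0, -0.101, 0.995], [0.001, 0.995, 0.101], [-1.0, 0.001, -0.0]]
contact_force: [0.4, 0.2, -0.1]
grip_width: 87.4
```

```bash
python3 - <<'E'
from h import *
go([488,-220,220],.095)
im,c=cam("wrist");cv2.imwrite("pics/w2.png",im[:,:,::-1]);np.save("w2T.npy",c[1])
m=mask(im,(12,140,60),(30,255,255))
for b in blobs(m,500)[:4]:print(cv2.boundingRect(b),*rect(c,b,26))
E
```

```text
shift [ 0.0003 -0.0036 -0.0014] twist 0.005719420248092799 | tcp [ 488.9862 -216.3224  220.3109] F [ 0.4218  0.2448 -0.1395] w 87.38203997870657 t 2.55
(241, 161, 74, 104) [ 488.6078 -243.0095  119.6988   79.984 ] -1.4735385742796923
(252, 319, 308, 17) [ 661.0927 -369.6391  380.7975   22.3433] 0.1004507661489116
(377, 0, 84, 40) [605.6716 -33.5734  78.35    34.1682] 0.10052148139823161
(77, 251, 32, 58) [ 277.3379 -344.239    78.5397   32.4648] 1.4169945127850765
```

View pics/w2.png

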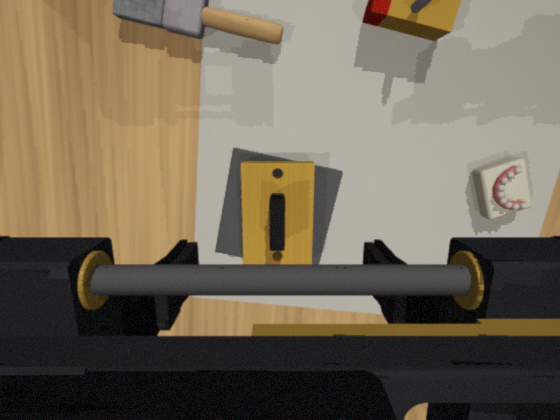

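Wrist view: brass top at (241–315, 161–265), its handle at (278,222), on the grey pad; cast at (505,185) and brush (240,25) clear.

```bash
python3 -c "
from h import *
go([488.3,-242.6,32],.097)"
```

```text
shift [ 0.1882 -0.0274 -0.004 ] twist 0.006156339083930096 | tcp [ 489.5136 -215.195   220.2082] F [-0.3423  1.4859 -0.8357] w 86.998514669229 t 2.6
```

>>> carry_out --pt "0.04 -0.01 -0.002 0.006 1" --pt "0.08 -0.02 -0.004 0.006 1" --pt "0.11 -0.027 -0.004 0.006 1" --pt "0.11 -0.027 -0.004 0.006 1" --pt "0.11 -0.027 -0.004 0.006 1"

```text
clock: 3.1
ee_pos: [488.7, -242.7, 110.6]
ee_rot: [[-0.001, -0.097, 0.995], [0.001, 0.995, 0.097], [-1.0, 0.001, -0.001]]
contact_force: [0.8, -0.8, 0.9]
grip_width: 87.0
```

```bash
python3 -c "
from h import *
go([488.3,-242.6,32],.097)"
```

```text
shift [ 0.0786  0.0001 -0.0004] twist 0.0005010117021939653 | tcp [ 488.73   -242.703   110.6035] F [ 0.7523 -0.8362  0.9171] w 87.04075851759613 t 3.1
```

>>> carry_out --pt "0.03 0 0 0 1" --pt "0.06 0 0 0 1" --pt "0.078 0 0 0 1" --pt "0.078 0 0 0 1" --pt "0.078 0 0 0 -1" --pt "0.078 0 0 0 -1" --pt "0.078 0 0 0 -1" --pt "0.078 0 0 0 -1" --newtons 50

```text
clock: 3.9
ee_pos: [488.6, -244.5, 33.5]
ee_rot: [[0.002, -0.095, 0.995], [-0.0, 0.995, 0.095], [-1.0, -0.001, 0.002]]
contact_force: [-0.6, -0.1, -0.5]
grip_width: 62.5
```

>>> carry_out --pt "0 0 0 0 -1" --pt "0 0 0 0 -1" --pt "-0.01 0 0 0 -1" --pt "-0.02 0 0 0 -1" --pt "-0.05 0 0 0 -1" --pt "-0.09 0 0 0 -1" --pt "-0.12 0 0 0 -1" --pt "-0.12 0 0 0 -1"

```text
clock: 4.7
ee_pos: [490.7, -246.2, 157.7]
ee_rot: [[0.009, -0.094, 0.995], [-0.003, 0.996, 0.094], [-1.0, -0.004, 0.009]]
contact_force: [0.5, -0.1, -0.7]
grip_width: 2.6
```

```bash
python3 -c "
from h import *
go([603.7,22.2,150],-.130)"
```

```text
shift [0.008  0.2565 0.1377] twist 0.224554799291534 | tcp [ 490.7166 -246.1797  157.6724] F [ 0.5139 -0.0871 -0.6912] w 2.5993819344299065 t 4.7
```

Fingers are slow (~60 mm/s), so I lifted before they had shut; reopen and recheck.

>>> carry_out --pt "-0.03 0 0 0 0.2" --pt "-0.06 0 0 0 0.2" --pt "-0.06 0 0 0 0.2" --pt "-0.06 0 0 0 0.2" --pt "-0.06 0 0 0 0.2" --pt "-0.06 0 0 0 0.2" --pt "-0.06 0 0 0 0.2" --pt "-0.06 0 0 0 0.2"

```text
clock: 5.5
ee_pos: [487.7, -244.3, 211.9]
ee_rot: [[-0.001, -0.095, 0.995], [0.0, 0.995, 0.095], [-1.0, 0.0, -0.001]]
contact_force: [-0.5, -0.5, -1.1]
grip_width: 50.7
```

```bash
python3 - <<'E'
from h import *
im,c=cam("wrist");cv2.imwrite("pics/w3.png",im[:,:,::-1])
m=mask(im,(12,140,60),(30,255,255))
for b in blobs(m,500)[:2]:print(cv2.boundingRect(b),*rect(c,b,26))
go([488.3,-242.6,32],.097)
E
```

```text
(243, 136, 77, 110) [ 488.7014 -244.3026  119.4317   79.9223] -1.475700944571539
(168, 318, 381, 18) [ 597.0488 -398.3561  460.1309   23.1715] 0.09542959229540576
shift [0.1801 0.0016 0.0008] twist -0.0020566503484393817 | tcp [ 487.7665 -244.3147  212.0592] F [ 0.0619 -0.1254 -0.6783] w 51.303192067306334 t 5.55
```

Top is unmoved.

>>> carry_out --pt "0.04 0 0 0 0.2" --pt "0.08 0 0.001 0 0.2" --pt "0.12 0.001 0.001 0 0.2" --pt "0.155 0.001 0.001 0 0.2" --pt "0.18 0.001 0.001 0 0.2" --pt "0.18 0.001 0.001 0 0.2" --pt "0.18 0.001 0.001 0 -1" --pt "0.18 0.001 0.001 0 -1" --newtons 50

```text
clock: 6.35
ee_pos: [490.0, -244.0, 34.0]
ee_rot: [[0.003, -0.095, 0.996], [-0.001, 0.996, 0.095], [-1.0, -0.001, 0.003]]
contact_force: [-0.3, -0.1, -0.2]
grip_width: 42.9
```

>>> carry_out --pt "0 0 0 0 -1" --pt "0 0 0 0 -1" --pt "0 0 0 0 -1" --pt "0 0 0 0 -1" --pt "0 0 0 0 -1" --pt "0 0 0 0 -1"

```text
clock: 6.95
ee_pos: [488.5, -243.3, 33.0]
ee_rot: [[-0.0, -0.095, 0.995], [0.001, 0.995, 0.095], [-1.0, 0.001, -0.0]]
contact_force: [-2.5, 1.0, 5.4]
grip_width: 15.4
```

>>> carry_out --pt "0 0 0 0 -1" --pt "-0.01 0 0 0 -1" --pt "-0.03 0 0 0 -1" --pt "-0.06 0 0 0 -1" --pt "-0.09 0 0 0 -1" --pt "-0.11 0 0 0 -1" --pt "-0.11 0 0 0 -1" --pt "-0.11 0 0 0 -1"

```text
clock: 7.75
ee_pos: [488.2, -242.6, 141.8]
ee_rot: [[-0.001, -0.095, 0.995], [0.001, 0.995, 0.095], [-1.0, 0.001, -0.001]]
contact_force: [0.2, -0.5, -5.0]
grip_width: 15.7
```

```bash
python3 -c "
from h import *
go([603.7,22.2,143],-.130)"
```

```text
shift [-0.0011  0.2526  0.1401] twist 0.22531831920239132 | tcp [ 488.2341 -242.5904  141.7889] F [ 0.2059 -0.4634 -5.0191] w 15.685513433670351 t 7.75
```

>>> carry_out --pt "0 0.03 0.017 0.03 -1" --pt "0 0.066 0.037 0.06 -1" --pt "0 0.103 0.057 0.1 -1" --pt "0 0.14 0.078 0.14 -1" --pt "0 0.177 0.098 0.17 -1" --pt "0 0.214 0.119 0.2 -1" --pt "0 0.24 0.133 0.22 -1" --pt "0 0.253 0.14 0.225 -1"

```text
clock: 8.55
ee_pos: [603.7, 26.4, 139.8]
ee_rot: [[-0.004, 0.125, 0.992], [0.001, 0.992, -0.125], [-1.0, 0.0, -0.004]]
contact_force: [0.6, 1.2, -5.9]
grip_width: 15.8
```

>>> carry_out --pt "0 0 0 0 -1" --pt "0 0 0 0 -1" --pt "0 0 0 0 -1"

```text
clock: 8.85
ee_pos: [603.2, 19.1, 142.0]
ee_rot: [[-0.002, 0.133, 0.991], [-0.001, 0.991, -0.133], [-1.0, -0.002, -0.001]]
contact_force: [-0.5, -0.9, -5.6]
grip_width: 15.2
```

```bash
python3 - <<'E'
from h import *
go([603.7,22.2,108],-.130)
s=r.read_state();im,c=cam("wrist");cv2.imwrite("pics/w4.png",im[:,:,::-1])
m=mask(im,(12,140,60),(30,255,255))
for b in blobs(m,500)[:3]:print(cv2.boundingRect(b),*rect(c,b,s["ee_pos"][2]-7))
E
```

```text
shift [0.034  0.0032 0.0002] twist -0.0034047011249223047 | tcp [603.1696  19.0927 142.0148] F [-0.4966 -0.93   -5.5996] w 15.245300230213788 t 8.85
(203, 135, 155, 175) [605.6428  34.514   97.3782  78.5633] 1.4376691649595796
(87, 300, 378, 36) [595.575  -18.9805 221.5157  22.8192] -0.1328218304163394
```

View pics/w4.png

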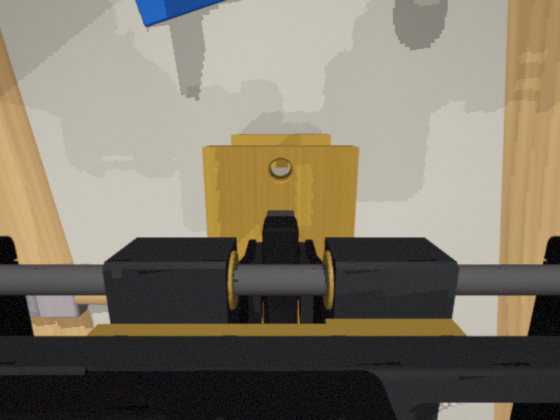

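The held plate spans (204–357, from row 147), its far hole at (280,168); the flask's far edge shows behind it at rows 134–146. Check hole and edges in the tool frame against the flask.

```bash
python3 - <<'E'
from h import *
im,c=cam("wrist");s=r.read_state();p=s["ee_pos"];R=s["ee_rot"];print(p,yaw())
rel=lambda uv,z:((ray(c,uv,z)-p)@R)[:,1:]   # tool y,z
print("plate corners",rel([(204,146.5),(358,146.5)],p[2]-7))
g=im[150:190,255:305].astype(int);m=((g[:,:,0]-g[:,:,2])<60).astype(np.uint8)*255
b=blobs(m,100)[0];print("hole px",cv2.boundingRect(b));x,y,w,h=cv2.boundingRect(b)
print("hole rim",rel([(255+x+(w-1)/2,150+y+(h-1)/2)],p[2]-7))
w=ray(c,[(232,134.5),(330,134.5)],36);print("flask far corners",w)
C=np.array([603.7,22.2]);e=-.13;ex=np.array([np.cos(e),np.sin(e)]);ey=np.array([-ex[1],ex[0]]);print("expected",C-40*ex+60*ey,C+40*ex+60*ey)
E
```

```text
[603.6166  19.6765 142.484 ] -0.13308576548075032
plate corners [[ 58.2806 -38.1389]
 [ 58.2374  39.5158]]
hole px (15, 18, 21, 11)
hole rim [[44.8688  0.1784]]
flask far corners [[574.0527  86.3715  36.    ]
 [651.3378  75.9795  36.    ]]
expected [571.8156  86.8791] [651.1405  76.5083]
```

>>> carry_out --pt "0.005 0.002 0 0 -1" --pt "0.015 0.0034 0.0002 0 -1" --pt "0.03 0.0034 0.0002 0 -1" --pt "0.038 0.0034 0.0002 0 -1" --pt "0.042 0.0034 0.0002 0 -1" --pt "0.042 0.0034 0.0002 0 -1" --pt "0.042 0.0034 0.0002 0 -1"

```text
clock: 9.65
ee_pos: [605.2, 25.1, 100.6]
ee_rot: [[0.0, 0.13, 0.992], [-0.0, 0.992, -0.13], [-1.0, -0.0, 0.0]]
contact_force: [-0.3, -0.2, -6.1]
grip_width: 15.5
```

>>> carry_out --pt "0.002 0 0 0 -1" --pt "0.004 0 0 0 -1" --pt "0.006 0 0 0 -1" --pt "0.008 0 0 0 -1" --pt "0.009 0 0 0 -1"

```text
clock: 10.15
ee_pos: [604.7, 25.0, 91.4]
ee_rot: [[-0.0, 0.13, 0.992], [-0.0, 0.992, -0.13], [-1.0, -0.0, -0.0]]
contact_force: [-0.6, -1.7, -4.6]
grip_width: 15.5
```

>>> carry_out --pt "0.001 -0.001 0 0 -1" --pt "0.002 -0.001 0 0 -1" --pt "0.003 -0.001 0 0 -1" --pt "0.003 -0.001 0 0 -1"

```text
clock: 10.55
ee_pos: [604.6, 23.9, 88.3]
ee_rot: [[-0.0, 0.13, 0.992], [-0.0, 0.992, -0.13], [-1.0, -0.0, -0.0]]
contact_force: [-0.7, -1.3, -5.6]
grip_width: 15.3
```

>>> carry_out --pt "0.003 -0.0003 0 0 -1" --pt "0.006 -0.0005 0 0 -1" --pt "0.009 -0.0005 0 0 -1" --pt "0.012 -0.0005 0 0 -1" --pt "0.015 -0.0005 0 0 -1" --pt "0.017 -0.0005 0 0 -1"

```text
clock: 11.15
ee_pos: [604.6, 23.8, 71.1]
ee_rot: [[-0.0, 0.13, 0.992], [0.0, 0.992, -0.13], [-1.0, 0.0, -0.0]]
contact_force: [-1.0, -0.6, -4.0]
grip_width: 15.6
```

>>> carry_out --pt "0.002 0 0 0 -1" --pt "0.004 0 0 0 -1" --pt "0.0055 0 0 0 -1" --pt "0.007 0 0 0 -1" --pt "0.007 0 0 0 -1"

```text
clock: 11.65
ee_pos: [604.7, 23.7, 65.1]
ee_rot: [[-0.0, 0.13, 0.992], [0.0, 0.992, -0.13], [-1.0, 0.0, -0.0]]
contact_force: [-2.7, -0.5, 1.1]
grip_width: 15.4
```

>>> carry_out --pt "0.0015 0 0 0 -1" --pt "0.0015 0 0 0 -1" --pt "0.0015 0 0 0 -1"

```text
clock: 11.95
ee_pos: [604.7, 23.7, 65.0]
ee_rot: [[-0.0, 0.13, 0.992], [0.001, 0.992, -0.13], [-1.0, 0.001, -0.0]]
contact_force: [-6.0, -1.2, 11.2]
grip_width: 15.6
```

>>> carry_out --pt "0 0 0 0 0.3" --pt "0 0 0 0 0.3" --pt "0 0 0 0 0.3" --pt "0 0 0 0 0.3" --pt "0 0 0 0 0.3" --pt "0 0 0 0 0.3" --pt "-0.003 0 0 0 0.3" --pt "-0.006 0 0 0 0.3"

```text
clock: 12.75
ee_pos: [604.7, 23.7, 69.2]
ee_rot: [[-0.0, 0.13, 0.992], [0.0, 0.992, -0.13], [-1.0, 0.0, -0.0]]
contact_force: [0.2, 0.1, 0.2]
grip_width: 56.3
```

>>> carry_out --pt "-0.03 0 0 0 0.3" --pt "-0.06 0 0 0 0.3" --pt "-0.1 0 0 0 0.3" --pt "-0.12 0 0 0 0.3" --pt "-0.12 0 0 0 0.3"

```text
clock: 13.25
ee_pos: [607.0, 23.4, 192.9]
ee_rot: [[0.007, 0.13, 0.992], [0.001, 0.992, -0.13], [-1.0, 0.002, 0.007]]
contact_force: [0.0, -0.7, 0.3]
grip_width: 56.5
```

```bash
python3 - <<'E'
from h import *
im,c=cam("wrist");cv2.imwrite("pics/w5.png",im[:,:,::-1])
m=mask(im,(12,140,60),(30,255,255))
for b in blobs(m,500)[:3]:print(cv2.boundingRect(b),*rect(c,b,58))
go([540,215,200],-.344)
E
```

```text
(233, 139, 88, 126) [604.9089  22.8438 118.8164  78.5574] 1.440120737901052
(181, 319, 379, 17) [ 684.5089 -118.1146  392.1857   18.713 ] -0.13559205058223983
(396, 251, 25, 58) [724.5062 -70.292   63.5857  20.8249] -1.5002906682526755
shift [-0.0094  0.1812 -0.0898] twist 0.21397791578800995 | tcp [605.5436  23.6843 190.6903] F [-0.598  -0.9788 -0.5807] w 56.600759533288105 t 13.3
```

View pics/w5.png

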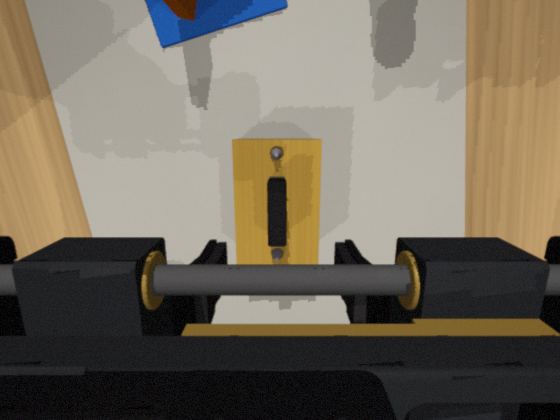

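Wrist view: top seated, both pin tips show through holes at (277,152) and (277,255); handle at (277,212), plate fully over the flask. Now to the square.

>>> carry_out --pt "0 0.026 -0.015 0.04 0.3" --pt "0 0.052 -0.03 0.08 0.3" --pt "0 0.08 -0.045 0.12 0.3" --pt "0 0.108 -0.06 0.16 0.3" --pt "0 0.135 -0.075 0.2 0.3" --pt "0 0.161 -0.089 0.214 0.3" --pt "0 0.161 -0.089 0.214 0.3" --pt "0 0.161 -0.089 0.214 0.3"

```text
clock: 14.1
ee_pos: [536.2, 195.2, 187.7]
ee_rot: [[-0.002, 0.335, 0.942], [-0.001, 0.942, -0.335], [-1.0, -0.002, -0.002]]
contact_force: [0.4, 0.5, -0.7]
grip_width: 56.8
```

```bash
python3 - <<'E'
from h import *
im,c=cam("wrist");cv2.imwrite("pics/w6.png",im[:,:,::-1]);np.save("w6T.npy",c[1])
m=mask(im,(3,160,60),(14,255,255))
for b in blobs(m,200)[:3]:print(cv2.boundingRect(b),*rect(c,b,66))
for b in blobs(mask(im,(105,150,40),(125,255,255)),500)[:2]:print("blue",cv2.boundingRect(b),*rect(c,b,4))
go([548,225,66],-.344)
E
```

```text
(451, 65, 31, 53) [710.7238 233.7716  39.7586  23.8663] 1.400746034342285
blue (202, 37, 168, 174) [565.2025 255.6649 127.6309 127.3406] -1.4159685133303666
shift [0.122  0.0331 0.0002] twist -0.0002401945506049774 | tcp [536.8133 194.044  188.0298] F [0.1285 1.2458 0.2639] w 56.562031269409616 t 14.15
```

View pics/w6.png

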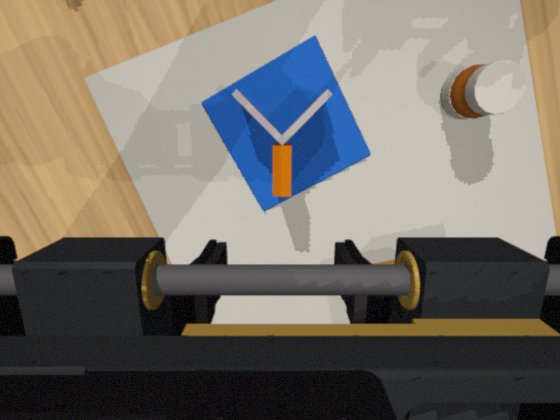

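Wrist view: square L with legs to (235,92) and (330,93), corner ~(283,138), orange grip (282,145–196), blue pad (202–370, 37–211), jar (490,88).

```bash
python3 - <<'E'
from h import *
im=cv2.imread("pics/w6.png")[:,:,::-1].copy();c=(r.camera_info("wrist"),np.load("w6T.npy"))
m=mask(im,(5,160,120),(20,255,255))
for b in blobs(m,200,(250,130,310,210))[:1]:print(cv2.boundingRect(b),*rect(c,b,66))
h=cv2.cvtColor(im,cv2.COLOR_RGB2HSV);m=((h[:,:,1]<60)&(h[:,:,2]>110)).astype(np.uint8)*255
k=np.zeros_like(m);k[85:144,228:338]=255;b=np.argwhere((m&k)>0)[:,::-1]
# leg centre lines: fit a line to each leg top at z=54, intersect
b=b[(b[:,1]<132)]
P=[]
for sel in (b[b[:,0]<277],b[b[:,0]>289]):
    w=ray(c,sel,54)[:,:2].astype(np.float32);vx,vy,x,y=cv2.fitLine(w,cv2.DIST_HUBER,0,.01,.01).ravel();print(len(sel),np.arctan2(vy,vx));P.append((vx,vy,x,y))
(a,b_,x1,y1),(c_,d,x2,y2)=P
t=np.linalg.solve([[a,-c_],[b_,-d]],[x2-x1,y2-y1])[0];print("centreline corner (sq -3,-3):",x1+t*a,y1+t*b_)
E
```

```text
(273, 145, 18, 51) [548.0085 224.914   43.3085  14.8932] 1.2359923698236774
439 -1.1141787
439 0.43635485
centreline corner (sq -3,-3): 556.8807 249.01724
```

```bash
python3 -c "
from h import *
go([549.6,229.1,85],-.338)"
```

```text
shift [0.103  0.0375 0.0003] twist -0.006240194550604983 | tcp [536.8133 194.044  188.0298] F [0.1285 1.2458 0.2639] w 56.562031269409616 t 14.15
```

>>> carry_out --pt "0.03 0.012 0 -0.006 0.3" --pt "0.06 0.024 0 -0.006 0.3" --pt "0.09 0.0375 0 -0.006 0.3" --pt "0.103 0.0375 0 -0.006 0.3" --pt "0.103 0.0375 0 -0.006 0.3" --pt "0.103 0.0375 0 -0.006 0.3" --pt "0.103 0.0375 0 -0.006 0.3"

```text
clock: 14.85
ee_pos: [551.1, 229.3, 87.7]
ee_rot: [[0.002, 0.333, 0.943], [0.001, 0.943, -0.333], [-1.0, 0.002, 0.002]]
contact_force: [0.1, -0.0, 0.9]
grip_width: 56.7
```

```bash
python3 -c "
from h import *
go([549.6,229.1,25],-.338)"
```

```text
shift [ 0.0627 -0.0008 -0.0015] twist -0.001733120484843198 | tcp [551.1224 229.299   87.6698] F [ 0.1184 -0.0308  0.864 ] w 56.694760540052286 t 14.85
```

>>> carry_out --pt "0.03 -0.001 -0.001 0 0.3" --pt "0.05 -0.001 -0.001 0 0.3" --pt "0.062 -0.001 -0.001 0 0.3" --pt "0.062 -0.001 -0.001 0 -1" --pt "0.062 -0.001 -0.001 0 -1" --pt "0.062 -0.001 -0.001 0 -1" --pt "0.062 -0.001 -0.001 0 -1" --pt "0.062 -0.001 -0.001 0 -1"

```text
clock: 15.65
ee_pos: [549.0, 229.8, 24.7]
ee_rot: [[0.001, 0.332, 0.943], [0.001, 0.943, -0.332], [-1.0, 0.001, 0.001]]
contact_force: [-0.8, 1.0, 1.0]
grip_width: 24.4
```

>>> carry_out --pt "0 0 0 0 -1" --pt "0 0 0 0 -1" --pt "0 0 0 0 -1" --pt "0 0 0 0 -1" --pt "0 0 0 0 -1"

```text
clock: 16.15
ee_pos: [549.2, 229.6, 24.4]
ee_rot: [[0.001, 0.332, 0.943], [0.0, 0.943, -0.332], [-1.0, 0.001, 0.001]]
contact_force: [1.2, 0.0, 3.4]
grip_width: 15.6
```

>>> carry_out --pt "-0.005 0 0 0 -1" --pt "-0.02 0 0 0 -1" --pt "-0.05 0 0 0 -1" --pt "-0.08 0 0 0 -1" --pt "-0.105 0 0 0 -1" --pt "-0.115 0 0 0 -1" --pt "-0.115 0 0 0 -1"

```text
clock: 16.85
ee_pos: [549.1, 229.9, 140.5]
ee_rot: [[0.002, 0.331, 0.943], [0.002, 0.943, -0.331], [-1.0, 0.002, 0.001]]
contact_force: [-0.7, 0.7, -4.1]
grip_width: 15.8
```

```bash
python3 -c "
from h import *
go([509,-69,138],-.915)"
```

```text
shift [ 0.0019 -0.2953  0.0613] twist 0.5771103084338645 | tcp [549.0706 229.8753 140.4668] F [-0.726   0.6706 -4.09  ] w 15.814954156046216 t 16.85
```

>>> carry_out --pt "0 -0.03 0.006 0.06 -1" --pt "0 -0.068 0.014 0.13 -1" --pt "0 -0.106 0.022 0.21 -1" --pt "0 -0.145 0.03 0.29 -1" --pt "0 -0.184 0.038 0.37 -1" --pt "0 -0.222 0.046 0.44 -1" --pt "0 -0.26 0.054 0.52 -1" --pt "0 -0.295 0.061 0.577 -1"

```text
clock: 17.65
ee_pos: [506.6, -70.5, 137.7]
ee_rot: [[-0.003, 0.795, 0.607], [-0.0, 0.607, -0.795], [-1.0, -0.003, -0.002]]
contact_force: [-0.6, -0.4, -3.5]
grip_width: 15.6
```

>>> carry_out --pt "0 0 0 0 -1" --pt "0 0 0 0 -1" --pt "0 0 0 0 -1" --pt "0 0 0 0 -1"

```text
clock: 18.05
ee_pos: [508.2, -67.5, 138.4]
ee_rot: [[-0.001, 0.791, 0.612], [0.0, 0.612, -0.791], [-1.0, -0.001, -0.001]]
contact_force: [-0.1, -0.1, -2.6]
grip_width: 15.8
```

```bash
python3 - <<'E'
from h import *
go([513,-66,31],-.915)
im,c=cam("wrist");cv2.imwrite("pics/w7.png",im[:,:,::-1]);np.save("w7T.npy",c[1])
E
```

```text
shift [0.1074 0.0048 0.0019] twist 0.0025970941412953863 | tcp [508.2392 -67.4825 138.4041] F [-0.1208 -0.1323 -2.5656] w 15.836909089322871 t 18.05
```

View pics/w7.png

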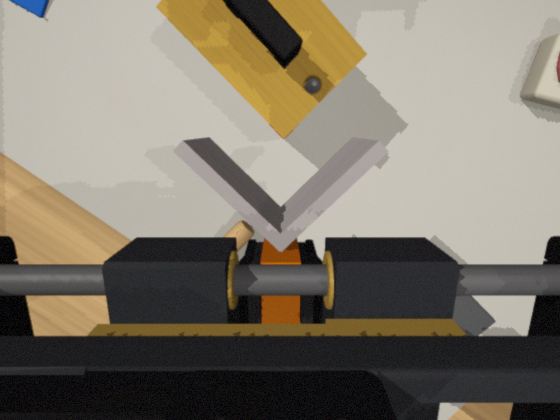

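Wrist view: flask top's marked-side corner at (284,137), square held level with its legs to (180,150) and (385,150), inside corner ~(282,230) at the leg tops.

```bash
python3 - <<'E'
from h import *
im=cv2.imread("pics/w7.png")[:,:,::-1].copy();c=(r.camera_info("wrist"),np.load("w7T.npy"))
s=r.read_state();p=s["ee_pos"];R=s["ee_rot"]
m=mask(im,(12,120,40),(30,255,255))
b=blobs(m,500,(150,0,380,145))[0].reshape(-1,2)
corner=b[b[:,1].argmax()];print("corner px",corner)
P=[]
for x0,x1 in((190,270),(300,350)):
    q=[];
    for x in range(x0,x1):
        y=b[b[:,0]==x][:,1].max()
        q.append((x,y+.5))
    w=ray(c,q,58)[:,:2].astype(np.float32);vx,vy,x,y=cv2.fitLine(w,cv2.DIST_HUBER,0,.01,.01).ravel();print("edge angle",np.arctan2(vy,vx));P.append((vx,vy,x,y))
(a,b_,x1,y1),(c_,d,x2,y2)=P
t=np.linalg.solve([[a,-c_],[b_,-d]],[x2-x1,y2-y1])[0];F=np.array([x1+t*a,y1+t*b_,p[2]]);print("flask corner",F,"in tool",(F-p)@R)
z=p[2]+29.6;S=ray(c,[(282,230)],z);print("square inner corner tool",(S-p)@R,"yaw",yaw())
E
```

```text
corner px [283 138]
edge angle 1.441914
edge angle -0.13851674
flask corner [557.8622 -31.5641 138.5936] in tool [-0.0267 61.1943  1.7458]
square inner corner tool [[-29.6114  26.3343   0.5748]] yaw -0.9125258737312234
```

>>> carry_out --pt "0.01 0.008 0.0012 0.005 -1" --pt "0.035 0.016 0.0012 0.005 -1" --pt "0.06 0.016 0.0012 0.005 -1" --pt "0.085 0.016 0.0012 0.005 -1" --pt "0.1 0.016 0.0012 0.005 -1" --pt "0.1075 0.016 0.0012 0.005 -1" --pt "0.1075 0.016 0.0012 0.005 -1" --pt "0.1075 0.016 0.0012 0.005 -1"

```text
clock: 18.9
ee_pos: [522.6, -60.3, 32.1]
ee_rot: [[0.001, 0.796, 0.606], [-0.0, 0.606, -0.796], [-1.0, 0.001, 0.001]]
contact_force: [0.3, -0.9, -3.3]
grip_width: 16.0
```

```bash
python3 - <<'E'
from h import *
s=r.read_state();p=s["ee_pos"];R=s["ee_rot"];F=np.array([557.7,-31.7,p[2]])
print("flask corner in tool",(F-p)@R,p,yaw(),s["contact_force"],s["ft_torque"])
E
```

```text
flask corner in tool [ 0.0503 45.2353 -1.495 ] [522.6145 -60.2916  32.1202] -0.9200663725501951 [ 0.2979 -0.8756 -3.3282] [-0.0571  0.1033  0.0413]
```

>>> carry_out --pt "0 0.005 -0.002 0 -1" --pt "0 0.01 -0.002 0 -1" --pt "0 0.014 -0.002 0 -1" --pt "0 0.014 -0.002 0 -1" --pt "0 0.014 -0.002 0 -1"

```text
clock: 19.4
ee_pos: [531.9, -50.0, 31.6]
ee_rot: [[0.0, 0.795, 0.606], [0.0, 0.606, -0.795], [-1.0, 0.0, 0.0]]
contact_force: [-0.9, 0.2, -3.5]
grip_width: 16.0
```

```bash
python3 - <<'E'
from h import *
s=r.read_state();p=s["ee_pos"];R=s["ee_rot"];F=np.array([557.7,-31.7,p[2]])
print("flask corner in tool",(F-p)@R,p,yaw(),s["contact_force"],s["ft_torque"])
im,c=cam("wrist");cv2.imwrite("pics/w8.png",im[:,:,::-1])
E
```

```text
flask corner in tool [ 0.0046 31.6199  1.1449] [531.8567 -49.9553  31.6224] -0.9196071220408669 [-0.9361  0.2266 -3.5231] [-0.0844  0.1347  0.0274]
```

View pics/w8.png

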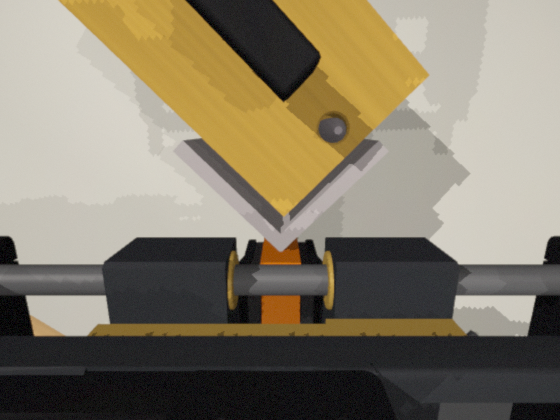

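Wrist view: flask corner (286,216) a few mm ahead of the square's inside corner (~(282,230)), edges parallel to the legs; shift about +1 mm in tool z and close in.

>>> carry_out --pt "0 0.001 0.001 0 -1" --pt "0 0.002 0.001 0 -1" --pt "0 0.003 0.001 0 -1" --pt "0 0.004 0.001 0 -1" --pt "0 0.004 0.001 0 -1" --pt "0 0.004 0.001 0 -1"

```text
clock: 20.05
ee_pos: [535.5, -48.5, 31.5]
ee_rot: [[-0.0, 0.796, 0.606], [0.0, 0.606, -0.796], [-1.0, -0.0, -0.0]]
contact_force: [-0.2, -0.4, -2.6]
grip_width: 15.7
```

>>> carry_out --pt "0 0.0005 0 0 -1" --pt "0 0.001 0 0 -1" --pt "0 0.001 0 0 -1"

```text
clock: 20.35
ee_pos: [536.4, -47.8, 31.5]
ee_rot: [[0.0, 0.796, 0.606], [0.0, 0.606, -0.796], [-1.0, 0.0, -0.0]]
contact_force: [0.0, -0.3, -3.6]
grip_width: 15.6
```

>>> carry_out --pt "0 0.0005 0 0 -1" --pt "0 0.001 0 0 -1" --pt "0 0.001 0 0 -1"

```text
clock: 20.65
ee_pos: [536.9, -47.4, 31.5]
ee_rot: [[-0.0, 0.796, 0.606], [-0.0, 0.606, -0.796], [-1.0, -0.0, -0.0]]
contact_force: [-1.3, -1.2, -3.5]
grip_width: 15.6
```

>>> carry_out --pt "0 0.0005 0 0 -1" --pt "0 0.001 0 0 -1" --pt "0 0.001 0 0 -1"

```text
clock: 20.95
ee_pos: [537.1, -47.4, 31.4]
ee_rot: [[-0.001, 0.796, 0.605], [-0.001, 0.605, -0.796], [-1.0, -0.001, -0.0]]
contact_force: [-3.5, -4.0, -1.1]
grip_width: 15.8
```

>>> carry_out --pt "0 0.0007 0 0 -1" --pt "0 0.0014 0 0 -1" --pt "0 0.002 0 0 -1" --pt "0 0.002 0 0 -1"

```text
clock: 21.35
ee_pos: [537.2, -47.4, 31.4]
ee_rot: [[-0.004, 0.796, 0.605], [-0.001, 0.605, -0.796], [-1.0, -0.004, -0.001]]
contact_force: [-6.4, -6.3, 1.1]
grip_width: 15.8
```

```bash
python3 - <<'E'
from h import *
s=r.read_state();R=s["ee_rot"];print(s["ee_pos"],yaw(),"F tool",s["contact_force"]@R,"T tool",s["ft_torque"]@R)
im,c=cam("wrist");cv2.imwrite("pics/w9.png",cv2.resize(im[100:260,140:420,::-1],None,fx=2.8,fy=2.8,interpolation=cv2.INTER_CUBIC))
E
```

```text
[537.2423 -47.4277  31.4007] -0.9210445577574029 F tool [-1.0488 -8.8923  1.1119] T tool [-0.1054 -0.092  -1.9883]
```

View pics/w9.png

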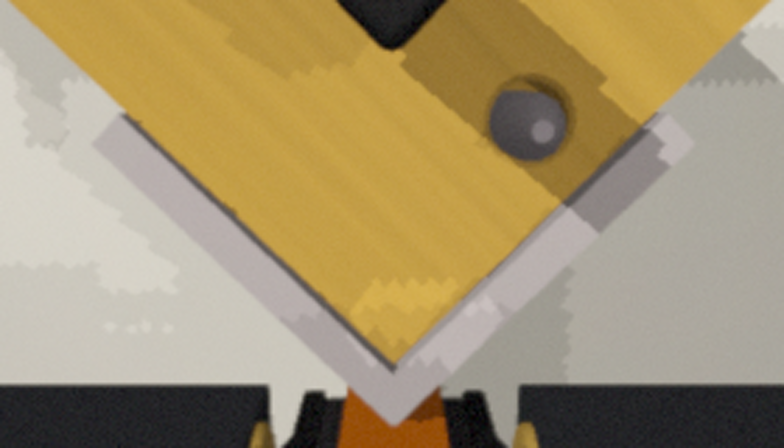

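Legs look flush along both edges in the crop: only the thin, even strip of the leg's inner face above the plate is visible. Ease slightly to limit tilt, then hold.

>>> carry_out --pt "0 -0.0008 0 0 -1" --pt "0 -0.0008 0 0 -1" --pt "0 -0.0008 0 0 -1" --pt "0 -0.0008 0 0 -1" --pt "0 -0.0008 0 0 -1" --pt "0 -0.0008 0 0 -1" --pt "0 -0.0008 0 0 -1" --pt "0 -0.0008 0 0 -1"

```text
clock: 22.2
ee_pos: [537.3, -47.4, 31.4]
ee_rot: [[-0.003, 0.796, 0.605], [-0.001, 0.605, -0.796], [-1.0, -0.003, -0.001]]
contact_force: [-5.1, -5.7, -0.4]
grip_width: 15.9
```

>>> carry_out --pt "0 0 0 0 -1" --pt "0 0 0 0 -1" --pt "0 0 0 0 -1" --pt "0 0 0 0 -1" --pt "0 0 0 0 -1" --pt "0 0 0 0 -1" --pt "0 0 0 0 -1" --pt "0 0 0 0 -1"

```text
clock: 23.0
ee_pos: [537.2, -47.4, 31.4]
ee_rot: [[-0.003, 0.796, 0.605], [-0.001, 0.605, -0.796], [-1.0, -0.003, -0.001]]
contact_force: [-5.1, -4.3, -0.5]
grip_width: 15.7
```

```bash
python3 - <<'E'
from h import *
s=r.read_state();R=s["ee_rot"];print(R,s["ee_pos"],yaw(),"F tool",s["contact_force"]@R,"T tool",s["ft_torque"]@R,s["clock"])
E
```

```text
[[-0.0028  0.796   0.6053]
 [-0.0013  0.6053 -0.796 ]
 [-1.     -0.003  -0.0007]] [537.2214 -47.4329  31.3559] -0.9206892704790934 F tool [ 0.5495 -6.6313  0.3675] T tool [-0.0839 -0.1468 -1.6904] 23.0
```

Torque suggests a slight yaw error (~−0.005 twist, matching flask yaw −0.130); correct it and hold again.

>>> carry_out --pt "0 0.0003 0 -0.003 -1" --pt "0 0.0003 0 -0.006 -1" --pt "0 0.0003 0 -0.006 -1" --pt "0 0.0003 0 -0.006 -1" --pt "0 0.0003 0 -0.006 -1" --pt "0 0.0003 0 -0.006 -1"

```text
clock: 23.6
ee_pos: [537.4, -47.5, 31.3]
ee_rot: [[-0.003, 0.793, 0.609], [-0.002, 0.609, -0.793], [-1.0, -0.003, -0.0]]
contact_force: [-5.0, -5.6, -1.2]
grip_width: 16.0
```

```bash
python3 - <<'E'
from h import *
s=r.read_state();R=s["ee_rot"];print(s["ee_pos"],yaw(),"F tool",s["contact_force"]@R,"T tool",s["ft_torque"]@R,s["clock"])
E
```

```text
[537.4175 -47.5081  31.3056] -0.9154187167031831 F tool [ 1.1921 -7.3935  1.4074] T tool [-0.0126 -0.2504 -1.7059] 23.6
```

>>> carry_out --pt "0 0.0004 0 0 -1" --pt "0 0.0004 0 0 -1" --pt "0 0.0004 0 0 -1" --pt "0 0.0004 0 0 -1" --pt "0 0.0004 0 0 -1" --pt "0 0.0004 0 0 -1" --pt "0 0.0004 0 0 -1" --pt "0 0.0004 0 0 -1"

```text
clock: 24.4
ee_pos: [537.4, -47.5, 31.3]
ee_rot: [[-0.003, 0.793, 0.609], [-0.002, 0.609, -0.793], [-1.0, -0.004, -0.001]]
contact_force: [-5.4, -5.7, -0.2]
grip_width: 15.4
```

>>> carry_out --pt "0 0 0 0 -1" --pt "0 0 0 0 -1" --pt "0 0 0 0 -1" --pt "0 0 0 0 -1" --pt "0 0 0 0 -1" --pt "0 0 0 0 -1" --pt "0 0 0 0 -1"

```text
clock: 25.1
ee_pos: [537.5, -47.5, 31.3]
ee_rot: [[-0.003, 0.793, 0.609], [-0.002, 0.609, -0.793], [-1.0, -0.004, -0.001]]
contact_force: [-5.3, -6.1, -0.5]
grip_width: 15.9
```

>>> carry_out --pt "0 -0.003 0 0 -1" --pt "0 -0.008 0 0 -1" --pt "0 -0.014 0 0 -1" --pt "0 -0.02 0 0 -1" --pt "-0.03 -0.02 0 0 -1" --pt "-0.07 -0.02 0 0 -1" --pt "-0.1 -0.02 0 0 -1" --pt "-0.11 -0.02 0 0 -1"

```text
clock: 25.9
ee_pos: [525.3, -58.2, 144.4]
ee_rot: [[0.006, 0.792, 0.61], [0.001, 0.61, -0.792], [-1.0, 0.005, 0.003]]
contact_force: [-0.9, -0.5, -3.7]
grip_width: 15.6
```

```bash
python3 -c "
from h import *
go([553.1,224.2,140],-.338)"
```

```text
shift [ 0.0048  0.1944 -0.2067] twist -0.5763375027425566 | tcp [525.2689 -58.1994 144.3559] F [-0.9145 -0.5249 -3.7233] w 15.618931112064258 t 25.9
```

>>> carry_out --pt "0 0.02 -0.021 -0.06 -1" --pt "0 0.045 -0.047 -0.13 -1" --pt "0 0.07 -0.074 -0.21 -1" --pt "0 0.096 -0.102 -0.29 -1" --pt "0 0.122 -0.13 -0.37 -1" --pt "0 0.148 -0.157 -0.44 -1" --pt "0 0.173 -0.184 -0.52 -1" --pt "0 0.194 -0.207 -0.576 -1"

```text
clock: 26.7
ee_pos: [549.6, 227.1, 140.0]
ee_rot: [[-0.002, 0.327, 0.945], [0.0, 0.945, -0.327], [-1.0, -0.001, -0.002]]
contact_force: [0.7, -0.4, -3.8]
grip_width: 15.7
```

>>> carry_out --pt "0 0 0 0 -1" --pt "0 0 0 0 -1" --pt "0 0 0 0 -1" --pt "0 0 0 0 -1" --pt "0 0 0 0 -1" --pt "0 0 0 0 -1"

```text
clock: 27.3
ee_pos: [550.9, 224.0, 141.6]
ee_rot: [[0.0, 0.333, 0.943], [0.0, 0.943, -0.333], [-1.0, 0.0, -0.0]]
contact_force: [0.5, 1.1, -2.6]
grip_width: 15.9
```

```bash
python3 -c "
from h import *
go([553.1,224.2,25],-.338)"
```

```text
shift [0.1166 0.0009 0.002 ] twist -0.0012188743872101337 | tcp [550.8955 224.0183 141.6362] F [ 0.5234  1.1214 -2.5693] w 15.852989059337158 t 27.3
```

>>> carry_out --pt "0.02 0.001 0.002 0 -1" --pt "0.05 0.001 0.002 0 -1" --pt "0.08 0.001 0.002 0 -1" --pt "0.1 0.001 0.002 0 -1" --pt "0.11 0.001 0.002 0 -1" --pt "0.112 0.001 0.002 0 -1" --pt "0.112 0.001 0.002 0 -1" --pt "0.112 0.001 0.002 0 -1"

```text
clock: 28.1
ee_pos: [554.1, 225.3, 30.8]
ee_rot: [[0.002, 0.332, 0.943], [0.001, 0.943, -0.332], [-1.0, 0.002, 0.002]]
contact_force: [-0.2, 0.9, -3.6]
grip_width: 15.6
```

>>> carry_out --pt "0.001 0 0 0 -1" --pt "0.002 0 0 0 -1" --pt "0.003 0 0 0 -1" --pt "0.004 0 0 0 -1" --pt "0.004 0 0 0 -1"

```text
clock: 28.6
ee_pos: [552.9, 225.0, 25.4]
ee_rot: [[-0.0, 0.332, 0.943], [-0.0, 0.943, -0.332], [-1.0, -0.0, -0.0]]
contact_force: [-0.4, -0.1, -3.5]
grip_width: 15.6
```

>>> carry_out --pt "0.0005 0 0 0 -1" --pt "0.001 0 0 0 -1" --pt "0.0015 0 0 0 -1" --pt "0.0015 0 0 0 -1"

```text
clock: 29.0
ee_pos: [553.1, 225.0, 24.4]
ee_rot: [[-0.0, 0.332, 0.943], [0.0, 0.943, -0.332], [-1.0, 0.0, -0.0]]
contact_force: [-1.4, 0.3, 1.9]
grip_width: 16.1
```

>>> carry_out --pt "0 0 0 0 0.2" --pt "0 0 0 0 0.2" --pt "0 0 0 0 0.2" --pt "0 0 0 0 0.2" --pt "0 0 0 0 0.2" --pt "0 0 0 0 0.2" --pt "0 0 0 0 0.2"

```text
clock: 29.7
ee_pos: [553.1, 225.0, 24.0]
ee_rot: [[0.0, 0.332, 0.943], [0.0, 0.943, -0.332], [-1.0, 0.0, 0.0]]
contact_force: [-0.9, 0.4, 0.1]
grip_width: 51.6
```

>>> carry_out --pt "-0.02 0 0 0 0.2" --pt "-0.05 0 0 0 0.2" --pt "-0.09 0 0 0 0.2" --pt "-0.13 0 0 0 0.2" --pt "-0.16 -0.02 0 0 0.2" --pt "-0.16 -0.035 0 0 0.2" --pt "-0.16 -0.035 0 0 0.2" --pt "-0.16 -0.035 0 0 0.2"

```text
clock: 30.5
ee_pos: [540.6, 192.1, 183.0]
ee_rot: [[-0.002, 0.332, 0.943], [-0.0, 0.943, -0.332], [-1.0, -0.001, -0.002]]
contact_force: [-0.0, -0.3, 0.5]
grip_width: 52.1
```

```bash
python3 - <<'E'
from h import *
im,c=cam("wrist");cv2.imwrite("pics/w10.png",im[:,:,::-1])
m=mask(im,(5,160,120),(20,255,255))
for b in blobs(m,200,(230,110,340,225))[:2]:
    q,a=rect(c,b,66);print(cv2.boundingRect(b),q,a,"mid",q[:2]+38.5*np.array([np.cos(a),np.sin(a)]))
for b in blobs(mask(im,(105,150,40),(125,255,255)),500)[:2]:print("blue",cv2.boundingRect(b),*rect(c,b,4))
t=r.camera("scene");cv2.imwrite("pics/s2.png",t[:,:,::-1]);print(r.read_state()["clock"])
E
```

```text
(273, 147, 18, 53) [551.7581 220.0687  44.397   14.7598] 1.2323450375527596 mid [564.5411 256.3846]
blue (196, 34, 170, 176) [565.2361 255.6425 127.5922 127.3132] -1.4163333663997075
30.6
```

View pics/w10.png

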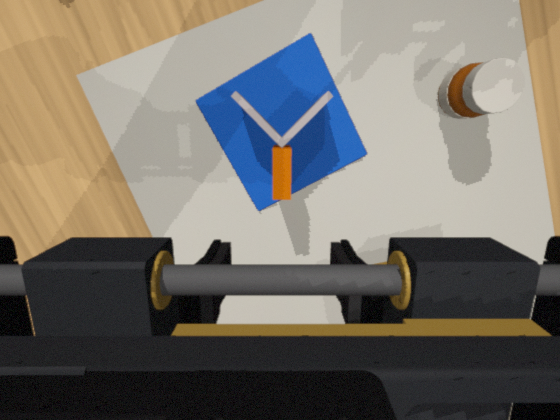

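View pics/s2.png

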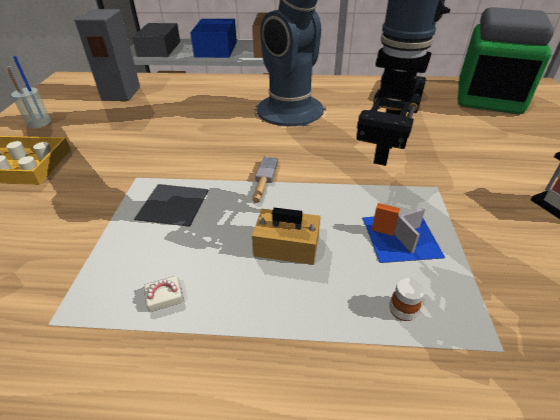

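The wrist view shows the square standing on the pad (corner ~(283,142), grip (282,147–200)), with its middle within 1 mm of the pad centre. The scene view shows the flask shut at (287,237), the square upright at (400,228), and cast, jar and brush at their original pixels. The arm touches nothing.

```bash
python3 -c "
from rig import r
print(r.job_done())"
```

```text
the job is handed in; nothing more can be done
None
```

The job is handed in at about 31 s of the 72 s allowed, and every step was done in the order asked.

- **Flask top:** I lowered it over both pins with side forces of a few newtons at most. It stopped at the height expected for fully home, and both pin tips showed through the holes afterwards.
- **Square check:** I held the square to the red corner at about 7–9 N for roughly 4 s in total, with both faces loaded and its underside about 11 mm above the bench. The close-up showed no visible gap. The torque reading suggested a yaw error of about 0.005 rad, so I corrected it and held another 1.5 s. I did not take a second close-up after that, and the tool leaned about 0.003 rad while pressing.
- **Square return:** It stands upright with its middle within about 1 mm of the blue pad's centre. The last scene picture shows the flask shut, the cast, jar and brush where they were, and the gripper clear of everything.

My first grasp at the handle closed on nothing because I lifted before the slow fingers had shut. The top had not moved, and the second grasp held.

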